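# Close and latch the tool locker

### The arm

A 6-joint arm with a two-finger parallel gripper is mounted at the origin on the work surface. World frame = base frame: x ahead of the robot, y to its left, z up, the work surface at z = 0. Lengths are in m, angles in degrees, forces in N, time in s.
With the tool pointing down it reaches from about 0.25 to 0.725 m from the base axis. Payload 9.7 kg.
Tool frame: the origin (TCP) lies at the very end of the fingers, on their centre line; the grasp point (between the pads) lies 19 mm behind it; z points along the fingers, y is the line along which they close (so a half turn about z gives the same grasp; the last joint's range is limited). The gripper opens to 85 mm and grips with 20 to 120 N. Pads are 22 mm wide; open, the fingers measure 114 mm over their backs; the gripper's body (76 mm by 85 mm) begins 54 mm behind the grasp point. The pads swing forward as they close: fully open they stand 13 mm farther back than shut.
Start: joints at [-66.692, 4.979, 10.078, 95.1, 0, 90], TCP at [0.218, -0.505, 0.231] pointing down, gripper open.
Joint ranges: [-179.16, 179.16], [-48.56, 103.87], [-65.8, 70.77], [-126.05, 130.52], [-82.76, 87.17], [-180, 180]. Speed limits (degrees/s): [127.2, 127.2, 147.25, 180, 180, 180].

### API

Orientations are given as [roll, pitch, yaw] about the fixed x, y, z axes, in that order (R = Rz(yaw) Ry(pitch) Rx(roll)).
In Python, from workcell import telemetry, optics, workorder gives the robot as it stands.
- The arm moves only by the shell command python3 -m handwheel 'ROWS' [FORCE]. ROWS is JSON, a list of rows, each an object of numbers: "tx", "ty", "tz": the shift along the tool's x, y, z in m; "ax", "ay", "az": the turn, a rotation vector about the tool's x, y, z in degrees; "jaw": the gripper command: -1 is shut, 1 is fully open, values between are in proportion. A call has exactly 10 rows; each row shifts and turns the commanded pose from where the row before left it, along the tool's axes as they then stand; what a row does not reach is not made up. A row lasts 1/8 s, in which the tool goes at most 62.5 mm and 10.7 degrees, less where a joint would pass 70% of its speed; a pose out of reach is approached as far as the arm can. A call is refused whole if a number of a shift passes 0.0625 or a number of a turn 10.7, either way. A call with a gripper value outside its range is refused whole. The fingers move at their own pace and stop on an object; FORCE is the grip in N (left out, the last holds). Time passes only in rows, so rows that do not move let the fingers close, or fill a call up. It gives the time, the measured TCP pose, the force, the opening and the grip force at its end, in the units of the state.
- telemetry.get_obs(): the state, without advancing time (a new reading comes with each control period).
- optics.camera(name): name is "scene" or "top" or "wrist"; returns a dict with "color" (384x512x3 uint8, red, green, blue), "K" (3x3 intrinsics, pixels), "k1" (the pictures are not rectified: a ray, as slopes to the right and down, at radius r is drawn at 1 + k1 r^2 times it, then the intrinsics apply), "extrinsics" (4x4, takes a point from camera to world coordinates); the wrist camera has in their place "mount" (4x4, takes a point from camera to tool coordinates, whose origin is the TCP and whose axes are the flange's). Camera axes: x right, y down, z forward; pixel columns grow to the right and rows downward; lengths in m; the calibration is good to about 2 mm. A picture is of the moment at which its call begins: read the wrist's pose just before it. There is no depth.
- workorder.job_done(): hands the job in; it is judged then, once.
The state is a dict: "time": time; "q": joint angles; "qd": joint speeds; "joint_efforts": joint torques, N m; "ee_pos": TCP position; "tcp_rot": TCP orientation; "wrist_force": force on the tool from outside, world axes, zero at the start; "torque": the same for the moment, N m; "opening": finger opening in m; "grasp_force": force on a finger pad.
Only numpy, scipy, OpenCV 4.12 (cv2) and the standard library are available. Lean on these libraries where they do the work, as an engineer would, in place of code of your own. Each camera call takes 0.05 s, during which the arm holds its last target. There are 200 camera calls.

### The job

Gently push the open door of the small teak tool locker fully shut with the fingertips, without slamming it. Then push the iron latch bar over and down until it lies level across the shut door. Leave the loose things on the bench where they are, and finish clear of everything.

Things in the scene. Friction and masses are not known exactly. Their poses are not given: they have to be found in the camera images.
- locker: Teak tool locker fixed to the bench, 200 deep (x) x 210 wide (y) x 160 mm high; origin: centre of its underside. Its -x is out of the front, +y along the front from hinge side to latch side. Carcass front at x = -100 mm. The door overlaps it from y = -95 to +55 mm; the fixed jamb with the latch pivot is beside it, y = +60 to +105 mm. The roof is bare.
- door (a joint): Opening angle of the locker door in rad about a vertical hinge: 0 = fully shut against its stop, grows as the free edge swings out of the front (locker -x). Starts between about 0.45 and 0.9. Friction holds it where it is left (about 0.12 N m).
- door_hinge (a point): Point on the door's vertical hinge axis, 130 mm above the bench (locker x = -100, y = -95 mm). Its axes turn with the door: +y from the hinge along the door to its free edge, -x out of the door's outer face.
- door_push (a point): Clear patch on the door's outer face: 80 mm from the hinge, 130 mm above the bench. Axes turn with the door: -x out of the outer face, +y to the free edge. Panel 148 wide x 18 thick, 12 to 152 mm above the bench. A knob (24 mm wide) sticks out 26 mm at 75 mm from the hinge, 60 mm up; an iron keeper sticks out 30 mm at 125 mm from the hinge, 105 to 119 mm up.
- latch (a joint): Angle of the iron latch bar in rad about a level pivot square to the locker front: 0 = level across the door, resting at its stop (bar pointing to locker -y), 1.57 = straight up, more = leaning away from the door towards locker +y. Starts between 1.5 and 1.85, stop at 2.0. Friction holds it where it is left; it takes 1 to 4 N at the stud to move.
- latch_pivot (a point): Pivot axis of the latch bar at the bar's mid-plane: 120 mm above the bench, locker x = -138, y = +75 mm (38 mm in front of the carcass, 20 mm in front of the shut door's face). The bar is 10 mm thick (locker x), 18 mm deep and ends 85 mm from the pivot.
- latch_stud (a point): Middle of the length of the round stud near the end of the latch bar, 75 mm from the pivot. The stud is 16 mm in diameter and sticks out of the bar's front 30 mm along locker -x (locker x = -143 to -173 mm); this point is at locker x = -158 mm.
- whetstone: Loose round black whetstone lying flat, 80 mm in diameter, 22 mm high; origin: centre of its underside. Leave alone.
- key_peg: Loose carved wooden key peg standing upright, 32 mm in diameter, 72 mm high; origin: centre of its underside. Leave alone.
- gangsa_key: Loose bronze gangsa key lying flat, 220 (x) x 50 x 12 mm; origin: centre of its underside. Leave alone.
- mallet: Loose wooden mallet lying down, about 255 mm long along its x, head 94 mm across (y) at +100 mm, 30 mm high; origin on the bench near mid-handle. Leave alone.
- file_handle: Loose brass file handle lying down, 110 (x) x 22 x 22 mm; origin: under the middle of the brass. Leave alone.
- tuning_bowl: Loose terracotta bowl, 90 mm in diameter, 45 mm high; origin: centre of its underside. Leave alone.

How it is judged (in metres and radians):
On the way, in this order (a step that is already met when the one before it is completed fails the run):
1. the door is pushed fully shut (value of joint door below 0.035 rad), for 0.2 s.
2. the latch bar lies level across the shut door (value of joint latch below 0.07 rad and value of joint door below 0.035 rad), for 0.2 s.
At the end, for the whole second after the job is handed in: The door is shut to within 0.035 rad (5 mm at its free edge), the latch bar lies level across it to within 0.07 rad (5 mm at the stud), and no loose thing is more than 20 mm from where it began (all of step 2 and distance of each of whetstone, key_peg, gangsa_key, mallet, file_handle, tuning_bowl from where it was at the start of the episode below 0.02 m); the robot touches nothing.
It fails at once if the door is slammed (faster than 2.5 rad/s near the stop) (value of joint door below 0.2 rad and velocity of joint door below -2.5 rad/s).
It fails at once if the latch bar is brought down while the door is still open (value of joint latch below 0.9 rad and value of joint door above 0.1 rad).
It fails at once if a loose thing is lifted, carried or knocked more than 20 mm out of its place (distance of any of whetstone, key_peg, gangsa_key, mallet, file_handle, tuning_bowl from where it was at the start of the episode above 0.02 m).
It also fails if it takes over 54 s, if anything falls off the work surface, if the arm or the gripper's body presses on something with over 40 N, if the wrist force passes 120 N, or if a joint passes its speed limit or range.

## Working session

There is one attempt and no reset: what is moved stays moved. The work goes in short steps, Python scripts to look and compute and a shell command to move; the robot and the scene stay as the last step left them, time stands still between calls to the robot, and variables do not carry over. Pictures are saved under pics/ and viewed, at most 10 in all, crops included, and the job is handed in when it is done.

```bash
ls; mkdir -p pics
python3 - <<'E'
from workcell import telemetry, optics
import cv2,json
o=telemetry.get_obs();print(o)
for n in("scene","top"):
    c=optics.camera(n);cv2.imwrite(f"pics/{n}0.png",c["color"][:,:,::-1]);print(n,c["K"],c["k1"],c["extrinsics"])
E
```

```text
pics
{'time': 0.0, 'q': array([-6.66930586e+01,  5.01126954e+00,  1.00359912e+01,  9.50984856e+01,
        6.43450836e-05,  9.00009049e+01]), 'qd': array([-0.07963304, -0.05181949,  0.05367746, -0.03374026, -0.04851712,
        0.00734105]), 'joint_efforts': array([ 3.37342708e-04, -5.20386815e+01,  4.64809799e+01,  1.59588869e-02,
       -5.05480125e-05, -1.16339045e-06]), 'ee_pos': array([ 0.2175277 , -0.50492447,  0.2305952 ]), 'tcp_rot': array([-1.79926236e+02, -6.31800388e-05,  2.33060364e+01]), 'wrist_force': array([ 0.63575995,  0.0693457 , -0.85610235]), 'torque': array([-0.01596016,  0.04874841,  0.05168797]), 'grasp_force': 0.0, 'opening': 0.08528544075455136}
scene [[403.09493075   0.         250.8729237 ]
 [  0.         403.09493075 189.60906418]
 [  0.           0.           1.        ]] 0.014510042527573704 [[ 0.81443189  0.33399204 -0.47449975  1.16700894]
 [ 0.58013412 -0.48565454  0.65389913 -0.7975716 ]
 [-0.01204585 -0.8078298  -0.58929273  0.82001555]
 [ 0.          0.          0.          1.        ]]
top [[349.87653401   0.         260.74636747]
 [  0.         349.87653401 192.47882919]
 [  0.           0.           1.        ]] -0.05035843707500418 [[-0.00694342 -0.98147758  0.19145114  0.43369161]
 [-0.99988953  0.00933055  0.01156993 -0.02160644]
 [-0.01314197 -0.19134966 -0.98143395  1.05066492]
 [ 0.          0.          0.          1.        ]]
```

View pics/scene0.png

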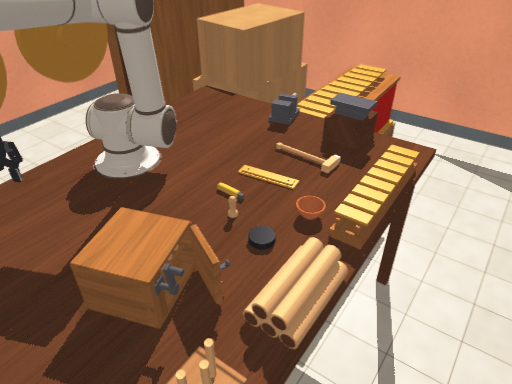

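View pics/top0.png

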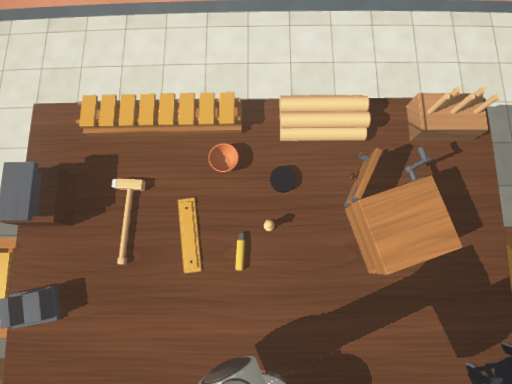

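The scene view shows the locker at about (140,265), with its door swung out to the right and the latch at (170,280). The top view puts the roof at about (405,228), the hinge near (352,205), the door's free edge near (378,152) and the latch near (418,163). The front faces world +x. I'll zoom in on the top view.

Run:
```python
import cv2
a=cv2.imread("pics/top0.png")[135:285,330:480];b=cv2.imread("pics/scene0.png")[195:335,70:240]
a=cv2.resize(a,(600,600),interpolation=cv2.INTER_CUBIC)
cv2.imwrite("pics/c1.png",a)
cv2.imwrite("pics/c2.png",cv2.resize(b,None,fx=4,fy=4,interpolation=cv2.INTER_CUBIC))
```

```text
(no output)
```

View pics/c1.png

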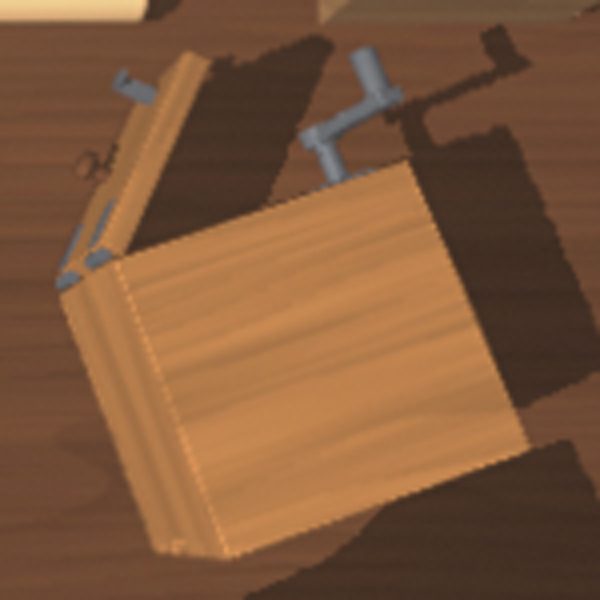

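View pics/c2.png

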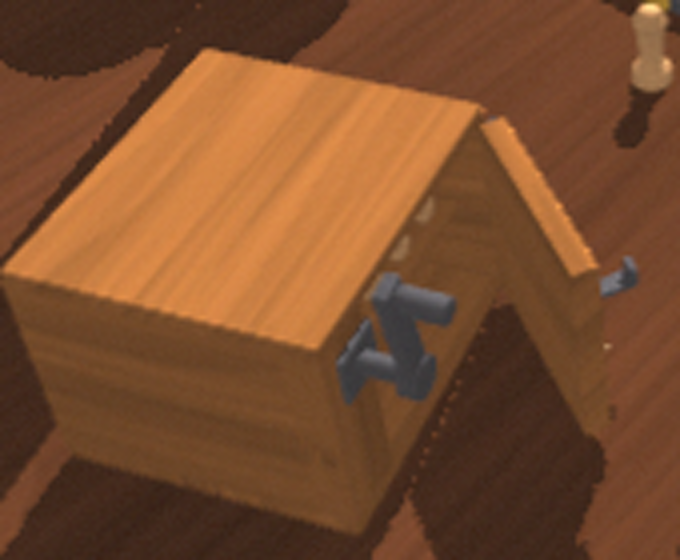

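In the crops the roof corners are at top c1 (118,258), (410,160), (528,448) and (230,558). The door's top strip runs from (98,255)/(122,255) to (188,52)/(212,62). The stud tip is at c1 (363,53) and c2 (447,305).

```bash
cat > h.py <<'E'
import numpy as np, cv2
from scipy.spatial.transform import Rotation as R
T=dict(top=(349.8765,260.746,192.479,-0.050358,np.array([[-0.00694342,-0.98147758,0.19145114,0.43369161],[-0.99988953,0.00933055,0.01156993,-0.02160644],[-0.01314197,-0.19134966,-0.98143395,1.05066492]])),
scene=(403.0949,250.873,189.609,0.01451,np.array([[0.81443189,0.33399204,-0.47449975,1.16700894],[0.58013412,-0.48565454,0.65389913,-0.7975716],[-0.01204585,-0.8078298,-0.58929273,0.82001555]])))
def ray(n,u,v):
    f,cx,cy,k,E=T[n]
    p=cv2.undistortPoints(np.array([[[u,v]]],float),np.array([[f,0,cx],[0,f,cy],[0,0,1.]]),np.array([k,0,0,0.]))[0,0]
    return E[:,3],E[:,:3]@np.r_[p,1]
def onz(n,u,v,z):
    o,d=ray(n,u,v);return o+d*(z-o[2])/d[2]
def tri(a,b):
    (o,d),(p,e)=ray(*a),ray(*b)
    s=np.linalg.lstsq(np.c_[d,-e],p-o,rcond=None)[0]
    A,B=o+s[0]*d,p+s[1]*e;return (A+B)/2,np.linalg.norm(A-B)
E
python3 - <<'E'
from h import *
c=lambda x,y,z:onz("top",330+x/4-.375,135+y/4-.375,z)
P=np.array([c(118,258,.16),c(410,160,.16),c(528,448,.16),c(230,558,.16)])[:,:2]
s=lambda x,y,z:onz("scene",70+x/4-.375,195+y/4-.375,z)
Q=np.array([s(482,107,.16),s(318,350,.16),s(3,272,.16),s(207,48,.16)])[:,:2]
L=np.array([[-.1,-.105],[-.1,.105],[.1,.105],[.1,-.105]])
def fit(P):
    U,S,V=np.linalg.svd((P-P.mean(0)).T@L);M=U@np.diag([1,np.linalg.det(U@V)])@V
    return M,P.mean(0),np.abs(P-P.mean(0)-L@M.T).max()
for X in(P,Q,(P+Q)/2):
    M,t,e=fit(X);print(t,np.degrees(np.arctan2(M[1,0],M[0,0])),e,[np.linalg.norm(X[i]-X[i-1]) for i in range(4)])
h=t+M@[-.1,-.095];pv=t+M@[-.138,.075];print("hinge",h,"pivot",pv)
for a,b in(((98,255),(188,52)),((122,255),(212,62))):
    A,B=c(*a,.152)[:2],c(*b,.152)[:2];d=M.T@(B-A);print("door",A,B,np.hypot(*d),np.arctan2(-d[0],d[1]))
w=M.T@(c(200,57,.152)[:2]-h);print("free edge rel hinge",w,np.hypot(*w))
p,e=tri(("top",330+363/4-.375,135+53/4-.375),("scene",70+447/4-.375,195+305/4-.375))
l=M.T@(p[:2]-t);print("studtip",p,e,"locker",l,"angle",np.arctan2(p[2]-.12,-(l[1]-.075)))
E
```

```text
[ 0.52449106 -0.3935966 ] -162.34851848718043 0.002683617701135982 [np.float64(0.1993936124258303), np.float64(0.20783522422120793), np.float64(0.1976138697371005), np.float64(0.20715221743886741)]
[ 0.52524342 -0.39025978] -162.18004652950654 0.002402802298121731 [np.float64(0.1991105421874265), np.float64(0.20598907466746488), np.float64(0.19698064220350248), np.float64(0.2091928030218015)]
[ 0.52486724 -0.39192819] -162.2643182434164 0.0022422537157131273 [np.float64(0.19925198029665403), np.float64(0.20691200840923224), np.float64(0.19728951271545492), np.float64(0.20817249414771982)]
hinge [ 0.59117494 -0.27098073] pivot [ 0.67915534 -0.42132516]
door [ 0.59101087 -0.25451012] [ 0.7289468  -0.32356129] 0.15425428426294469 0.7971202388066726
door [ 0.59085748 -0.27022842] [ 0.7218137  -0.33927757] 0.1480449826318564 0.7760262198174903
free edge rel hinge [-0.10941221  0.09845068] 0.14718548741237766
studtip [ 0.71280696 -0.4201912   0.19876867] 0.0016261887118170703 locker [-0.17039766  0.0841711 ] angle 1.6867052959121493
```

Measured: the locker is at (0.525, -0.392) with yaw -162.3°, the door is at about 0.78 rad and the latch at about 1.69 rad. The sizes match within 3 mm. Next I move above the outside of the door.

```bash
python3 -m handwheel '[{"az":-9,"tz":-0.01,"jaw":-1},{"az":-9,"tz":-0.01,"jaw":-1},{"az":-9,"tz":-0.01,"jaw":-1},{"az":-9,"jaw":-1},{"az":-9,"jaw":-1},{"jaw":-1},{"tx":0.03,"ty":0.02,"jaw":-1},{"tx":0.048,"ty":0.034,"jaw":-1},{"tx":0.048,"ty":0.034,"jaw":-1},{"tx":0.048,"ty":0.034,"jaw":-1}]' && python3 -m handwheel '[{"tx":0.048,"ty":0.034,"jaw":-1},{"tx":0.048,"ty":0.034,"jaw":-1},{"tx":0.048,"ty":0.034,"jaw":-1},{"tx":0.048,"ty":0.034,"jaw":-1},{"tx":0.04,"ty":0.028,"jaw":-1},{"tx":0.02,"ty":0.015,"jaw":-1},{"jaw":-1},{"jaw":-1},{"jaw":-1},{"jaw":-1}]'
```

```text
$[0]: bad value
```

```bash
python3 -m handwheel '[{"tx":0,"ty":0,"tz":-0.01,"ax":0,"ay":0,"az":-9,"jaw":-1},{"tx":0,"ty":0,"tz":-0.01,"ax":0,"ay":0,"az":-9,"jaw":-1},{"tx":0,"ty":0,"tz":-0.01,"ax":0,"ay":0,"az":-9,"jaw":-1},{"tx":0,"ty":0,"tz":0,"ax":0,"ay":0,"az":-9,"jaw":-1},{"tx":0,"ty":0,"tz":0,"ax":0,"ay":0,"az":-9,"jaw":-1},{"tx":0,"ty":0,"tz":0,"ax":0,"ay":0,"az":0,"jaw":-1},{"tx":0.03,"ty":0.02,"tz":0,"ax":0,"ay":0,"az":0,"jaw":-1},{"tx":0.048,"ty":0.034,"tz":0,"ax":0,"ay":0,"az":0,"jaw":-1},{"tx":0.048,"ty":0.034,"tz":0,"ax":0,"ay":0,"az":0,"jaw":-1},{"tx":0.048,"ty":0.034,"tz":0,"ax":0,"ay":0,"az":0,"jaw":-1}]'
```

```text
time: 1.35
ee_pos: [0.3966, -0.3874, 0.2611]
tcp_rot: [-180.0, 0.0, 68.0]
wrist_force: [1.5, -0.1, -0.0]
opening: -0.0002
grasp_force: 0.0
```

```bash
python3 -m handwheel '[{"tx":0.042,"ty":0.03,"tz":0,"ax":0,"ay":0,"az":0,"jaw":-1},{"tx":0.042,"ty":0.03,"tz":0,"ax":0,"ay":0,"az":0,"jaw":-1},{"tx":0.042,"ty":0.03,"tz":0,"ax":0,"ay":0,"az":0,"jaw":-1},{"tx":0.042,"ty":0.03,"tz":0,"ax":0,"ay":0,"az":0,"jaw":-1},{"tx":0.042,"ty":0.03,"tz":0,"ax":0,"ay":0,"az":0,"jaw":-1},{"tx":0.042,"ty":0.03,"tz":0,"ax":0,"ay":0,"az":0,"jaw":-1},{"tx":0,"ty":0,"tz":0,"ax":0,"ay":0,"az":0,"jaw":-1},{"tx":0,"ty":0,"tz":0,"ax":0,"ay":0,"az":0,"jaw":-1},{"tx":0,"ty":0,"tz":0,"ax":0,"ay":0,"az":0,"jaw":-1},{"tx":0,"ty":0,"tz":0,"ax":0,"ay":0,"az":0,"jaw":-1}]'
python3 - <<'E'
from workcell import telemetry
print(telemetry.get_obs()["q"])
E
```

```text
time: 2.6
ee_pos: [0.655, -0.2217, 0.2622]
tcp_rot: [179.9, -0.0, 68.2]
wrist_force: [0.5, -0.3, -0.2]
opening: 0.0001
grasp_force: 0.0
[-1.87013813e+01  2.78417303e+01  4.17789970e+01  1.03878467e+02
 -2.99733473e-03  9.30985368e+01]
```

```bash
python3 -m handwheel '[{"tx":0,"ty":0,"tz":0.03,"ax":0,"ay":0,"az":0,"jaw":-1},{"tx":0,"ty":0,"tz":0.03,"ax":0,"ay":0,"az":0,"jaw":-1},{"tx":0,"ty":0,"tz":0.03,"ax":0,"ay":0,"az":0,"jaw":-1},{"tx":0,"ty":0,"tz":0.03,"ax":0,"ay":0,"az":0,"jaw":-1},{"tx":0,"ty":0,"tz":0.022,"ax":0,"ay":0,"az":0,"jaw":-1},{"tx":0,"ty":0,"tz":0,"ax":0,"ay":0,"az":0,"jaw":-1},{"tx":0,"ty":0,"tz":0,"ax":0,"ay":0,"az":0,"jaw":-1},{"tx":0,"ty":0,"tz":0,"ax":0,"ay":0,"az":0,"jaw":-1},{"tx":0,"ty":0,"tz":0,"ax":0,"ay":0,"az":0,"jaw":-1},{"tx":0,"ty":0,"tz":0,"ax":0,"ay":0,"az":0,"jaw":-1}]'
python3 - <<'E'
import numpy as np
h=np.array([.591,-.271]);o=np.array([.953,.304]);l=np.array([.304,-.953])
p=np.array([.655,-.222]);a=np.radians(68.2);tx=np.array([np.cos(a),np.sin(a)]);ty=np.array([np.sin(a),-np.cos(a)])
for t in [.75,.6,.45,.3,.15,.05,0,-.05]:
    q=h+.06*(np.sin(t)*o+np.cos(t)*l)+.031*(np.cos(t)*o-np.sin(t)*l);d=q-p
    print(t,q.round(3),(d@tx).round(4),(d@ty).round(4),np.hypot(*q).round(3));p=q
E
```

```text
time: 3.85
ee_pos: [0.6558, -0.2209, 0.1197]
tcp_rot: [180.0, -0.0, 68.3]
wrist_force: [0.5, -1.3, -0.2]
opening: -0.0005
grasp_force: 0.0
0.75 [ 0.659 -0.273] -0.0464 0.0223 0.713
0.6 [ 0.657 -0.283] -0.0098 0.0027 0.716
0.45 [ 0.655 -0.293] -0.0101 0.0012 0.717
0.3 [ 0.651 -0.303] -0.0101 -0.0003 0.718
0.15 [ 0.645 -0.311] -0.01 -0.0018 0.716
0.05 [ 0.641 -0.316] -0.0064 -0.002 0.715
0 [ 0.639 -0.319] -0.0031 -0.0013 0.714
-0.05 [ 0.636 -0.321] -0.0031 -0.0014 0.713
```

```bash
python3 -m handwheel '[{"tx":-0.014,"ty":0.007,"tz":0,"ax":0,"ay":0,"az":0,"jaw":-1},{"tx":-0.012,"ty":0.006,"tz":0,"ax":0,"ay":0,"az":0,"jaw":-1},{"tx":-0.01,"ty":0.005,"tz":0,"ax":0,"ay":0,"az":0,"jaw":-1},{"tx":-0.006,"ty":0.003,"tz":0,"ax":0,"ay":0,"az":0,"jaw":-1},{"tx":-0.004,"ty":0.002,"tz":0,"ax":0,"ay":0,"az":0,"jaw":-1},{"tx":-0.004,"ty":0.001,"tz":0,"ax":0,"ay":0,"az":0,"jaw":-1},{"tx":-0.003,"ty":0.001,"tz":0,"ax":0,"ay":0,"az":0,"jaw":-1},{"tx":-0.003,"ty":0.001,"tz":0,"ax":0,"ay":0,"az":0,"jaw":-1},{"tx":-0.004,"ty":0,"tz":0,"ax":0,"ay":0,"az":0,"jaw":-1},{"tx":-0.003,"ty":0,"tz":0,"ax":0,"ay":0,"az":0,"jaw":-1}]'; python3 -m handwheel '[{"tx":-0.003,"ty":0,"tz":0,"ax":0,"ay":0,"az":0,"jaw":-1},{"tx":-0.004,"ty":0,"tz":0,"ax":0,"ay":0,"az":0,"jaw":-1},{"tx":-0.003,"ty":0,"tz":0,"ax":0,"ay":0,"az":0,"jaw":-1},{"tx":-0.003,"ty":0,"tz":0,"ax":0,"ay":0,"az":0,"jaw":-1},{"tx":-0.004,"ty":-0.001,"tz":0,"ax":0,"ay":0,"az":0,"jaw":-1},{"tx":-0.003,"ty":-0.001,"tz":0,"ax":0,"ay":0,"az":0,"jaw":-1},{"tx":-0.003,"ty":-0.001,"tz":0,"ax":0,"ay":0,"az":0,"jaw":-1},{"tx":-0.003,"ty":-0.001,"tz":0,"ax":0,"ay":0,"az":0,"jaw":-1},{"tx":0,"ty":0,"tz":0,"ax":0,"ay":0,"az":0,"jaw":-1},{"tx":0,"ty":0,"tz":0,"ax":0,"ay":0,"az":0,"jaw":-1}]'
python3 - <<'E'
from workcell import optics
import cv2
a=optics.camera("top")["color"][:,:,::-1][135:285,330:480];b=optics.camera("scene")["color"][:,:,::-1][195:335,70:240]
cv2.imwrite("pics/d.png",cv2.hconcat([cv2.resize(a,(400,400)),cv2.resize(b,(400,400))]))
E
```

```text
time: 5.1
ee_pos: [0.6566, -0.2892, 0.1194]
tcp_rot: [180.0, -0.0, 68.3]
wrist_force: [0.3, 2.3, -0.2]
opening: -0.0001
grasp_force: 1.0
time: 6.35
ee_pos: [0.6431, -0.312, 0.1193]
tcp_rot: [-180.0, 0.0, 68.3]
wrist_force: [-0.1, -0.9, 1.0]
opening: 0.0002
grasp_force: 0.0
```

View pics/d.png

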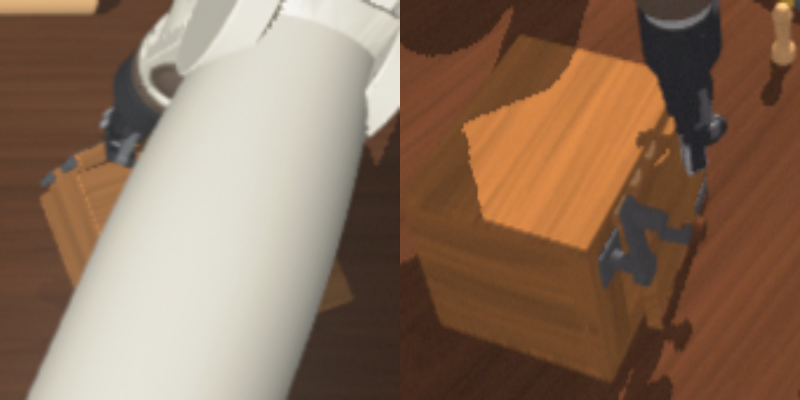

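The door is nearly shut, with the finger at about (695,150) in the right-hand picture still touching it. I'll push straight in, slowly.

```bash
python3 -m handwheel '[{"tx":-0.0013,"ty":-0.0015,"tz":0,"ax":0,"ay":0,"az":0,"jaw":-1},{"tx":-0.0013,"ty":-0.0015,"tz":0,"ax":0,"ay":0,"az":0,"jaw":-1},{"tx":-0.0013,"ty":-0.0015,"tz":0,"ax":0,"ay":0,"az":0,"jaw":-1},{"tx":-0.0013,"ty":-0.0015,"tz":0,"ax":0,"ay":0,"az":0,"jaw":-1},{"tx":-0.0007,"ty":-0.0007,"tz":0,"ax":0,"ay":0,"az":0,"jaw":-1},{"tx":-0.0007,"ty":-0.0007,"tz":0,"ax":0,"ay":0,"az":0,"jaw":-1},{"tx":-0.0007,"ty":-0.0007,"tz":0,"ax":0,"ay":0,"az":0,"jaw":-1},{"tx":-0.0007,"ty":-0.0007,"tz":0,"ax":0,"ay":0,"az":0,"jaw":-1},{"tx":0,"ty":0,"tz":0,"ax":0,"ay":0,"az":0,"jaw":-1},{"tx":0,"ty":0,"tz":0,"ax":0,"ay":0,"az":0,"jaw":-1}]'
```

```text
time: 7.7
ee_pos: [0.637, -0.3141, 0.1197]
tcp_rot: [179.5, -0.3, 68.5]
wrist_force: [28.7, 5.2, -6.6]
opening: -0.0002
grasp_force: 14.4
```

At 29 N the door is against its stop. I back off, rise, and turn and tilt the tool outward, then check.

```bash
python3 -m handwheel '[{"tx":0.006,"ty":0.006,"tz":0,"ax":0,"ay":0,"az":0,"jaw":-1},{"tx":0.013,"ty":0.01,"tz":0,"ax":0,"ay":0,"az":0,"jaw":-1},{"tx":0.005,"ty":0,"tz":-0.02,"ax":0,"ay":0,"az":0,"jaw":-1},{"tx":0,"ty":0,"tz":-0.04,"ax":0,"ay":0,"az":0,"jaw":-1},{"tx":0,"ty":0,"tz":-0.04,"ax":0,"ay":0,"az":5,"jaw":-1},{"tx":0,"ty":0,"tz":-0.04,"ax":0,"ay":0,"az":5,"jaw":-1},{"tx":0,"ty":0,"tz":0,"ax":-10,"ay":0,"az":0,"jaw":-1},{"tx":0,"ty":0,"tz":0,"ax":-10,"ay":0,"az":0,"jaw":-1},{"tx":0,"ty":0,"tz":0,"ax":-10,"ay":0,"az":0,"jaw":-1},{"tx":0,"ty":0,"tz":0,"ax":-8,"ay":0,"az":0,"jaw":-1}]'
cat >> h.py <<'E'
O=np.array([.953,.304,0]);Y=np.array([.304,-.953,0]);t0=np.array([.525,-.392,0])
def W(x,y,z): return t0-x*O+y*Y+[0,0,z]
def go(p,rot,q):  # tool-axis shift
    return (R.from_euler('xyz',rot,degrees=True).inv().apply(q-p)).round(4)
E
python3 - <<'E'
from h import *
from workcell import telemetry,optics
o=telemetry.get_obs();p,r=o["ee_pos"],o["tcp_rot"];print(o["q"].round(1),p,r)
d=R.from_euler('xyz',r,degrees=True).as_matrix()[:,2];print("d locker",-d@O,d@Y,d[2])
for z,y in((.26,.14),(.195,.14)):
    q=W(-.163,y,z);print(q,np.hypot(*q[:2]),go(p,r,q))
for n in("top","scene"): cv2.imwrite(f"pics/{n}1.png",optics.camera(n)["color"][:,:,::-1])
a=cv2.imread("pics/top1.png")[135:285,330:480];b=cv2.imread("pics/scene1.png")[195:335,70:240]
cv2.imwrite("pics/e.png",cv2.hconcat([cv2.resize(a,(400,400)),cv2.resize(b,(400,400))]))
E
```

```text
time: 8.95
ee_pos: [0.6591, -0.3006, 0.2619]
tcp_rot: [148.9, 0.0, 58.4]
wrist_force: [-0.6, -0.5, 0.4]
opening: -0.0002
grasp_force: 0.0
[-22.7  -1.7  -0.2  60.8  -4.6  97.7] [ 0.65907021 -0.30063183  0.26188372] [1.48921269e+02 3.56810361e-02 5.83554534e+01]
d locker -0.3360718917232881 0.39204704985777417 -0.85645860580164
[ 0.722899 -0.475868  0.26    ] 0.8654671094992578 [-0.1157  0.1243  0.0772]
[ 0.722899 -0.475868  0.195   ] 0.8654671094992578 [-0.1157  0.0907  0.1329]
```

View pics/e.png

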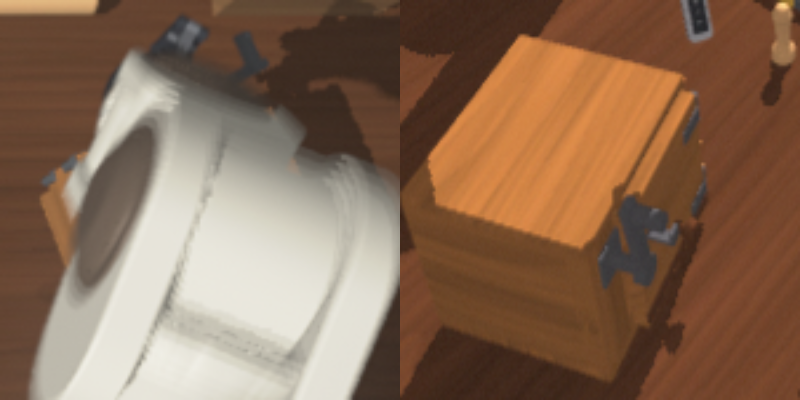

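The arm is clear. The door looks shut, with its top strip running from (690,85) to (620,205). I'll check it on an enlarged crop.

Run:
```python
import cv2
cv2.imwrite("pics/f.png",cv2.resize(cv2.imread("pics/scene1.png")[213:288,135:210],None,fx=8,fy=8,interpolation=cv2.INTER_CUBIC))
```

```text
(no output)
```

View pics/f.png

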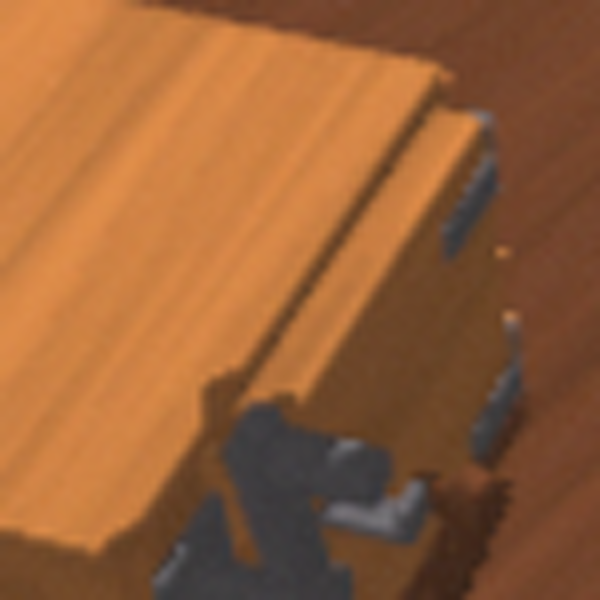

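The door edge (480,125)→(305,400) is parallel to the roof edge, so the door is shut. Now I let the arm settle and work out the move to the far side of the stud.

Run:
```python
from h import *
from workcell import telemetry
o=telemetry.get_obs();p=np.array(o["ee_pos"]);r=[142,0,58.4];print(p,o["tcp_rot"])
Rm=R.from_euler('xyz',r,degrees=True).as_matrix();d=Rm[:,2];dl=np.array([-d@O,d@Y,d[2]]);print(dl)
a=W(-.163,.15,.26);print("hover",a,go(p,r,a))
for al in (38,30,24):
    d=R.from_euler('xyz',[180-al,0,58.4],degrees=True).as_matrix()[:,2];dl=np.array([-d@O,d@Y,d[2]])
    n=np.cross([1,0,0],dl);n/=np.linalg.norm(n);n=n if n[2]>0 else -n
    for th in (1.7,1.3,.9,.5,.2,0):
        c=np.array([-.163,.075-.075*np.cos(th),.12+.075*np.sin(th)])+n*.023+dl*.009
        print(al,th,c.round(3),W(*c).round(3))
```

```text
[ 0.6550494  -0.29867201  0.25559865] [1.49535953e+02 1.15900602e-01 5.83830366e+01]
[-0.40166004  0.46684597 -0.78801075]
hover [ 0.725939 -0.485398  0.26    ] [-0.1219  0.1274  0.0939]
38 1.7 [-0.167  0.109  0.199] [ 0.717 -0.445  0.199]
38 1.3 [-0.167  0.079  0.197] [ 0.708 -0.417  0.197]
38 0.9 [-0.167  0.052  0.183] [ 0.7   -0.391  0.183]
38 0.5 [-0.167  0.033  0.161] [ 0.694 -0.373  0.161]
38 0.2 [-0.167  0.025  0.14 ] [ 0.692 -0.366  0.14 ]
38 0 [-0.167  0.024  0.125] [ 0.691 -0.364  0.125]
30 1.7 [-0.166  0.109  0.196] [ 0.716 -0.446  0.196]
30 1.3 [-0.166  0.079  0.194] [ 0.707 -0.417  0.194]
30 0.9 [-0.166  0.053  0.18 ] [ 0.699 -0.392  0.18 ]
30 0.5 [-0.166  0.034  0.157] [ 0.693 -0.374  0.157]
30 0.2 [-0.166  0.026  0.136] [ 0.691 -0.366  0.136]
30 0 [-0.166  0.024  0.121] [ 0.691 -0.365  0.121]
24 1.7 [-0.165  0.109  0.194] [ 0.716 -0.446  0.194]
24 1.3 [-0.165  0.08   0.191] [ 0.707 -0.417  0.191]
24 0.9 [-0.165  0.053  0.178] [ 0.699 -0.392  0.178]
24 0.5 [-0.165  0.034  0.155] [ 0.693 -0.374  0.155]
24 0.2 [-0.165  0.026  0.134] [ 0.691 -0.367  0.134]
24 0 [-0.165  0.025  0.119] [ 0.69  -0.365  0.119]
```

```bash
python3 -m handwheel '[{"tx":-0.028,"ty":0.032,"tz":0.018,"ax":0,"ay":0,"az":0,"jaw":-1},{"tx":-0.028,"ty":0.032,"tz":0.018,"ax":0,"ay":0,"az":0,"jaw":-1},{"tx":-0.028,"ty":0.032,"tz":0.018,"ax":0,"ay":0,"az":0,"jaw":-1},{"tx":-0.028,"ty":0.032,"tz":0.017,"ax":0,"ay":0,"az":0,"jaw":-1},{"tx":0,"ty":0,"tz":0,"ax":0,"ay":0,"az":0,"jaw":-1},{"tx":0,"ty":0,"tz":0,"ax":0,"ay":0,"az":0,"jaw":-1},{"tx":0,"ty":-0.011,"tz":0.018,"ax":0,"ay":0,"az":0,"jaw":-1},{"tx":0,"ty":-0.011,"tz":0.018,"ax":0,"ay":0,"az":0,"jaw":-1},{"tx":0,"ty":-0.01,"tz":0.018,"ax":0,"ay":0,"az":0,"jaw":-1},{"tx":0,"ty":0,"tz":0,"ax":0,"ay":0,"az":0,"jaw":-1}]'
python3 - <<'E'
from h import *
from workcell import telemetry
o=telemetry.get_obs();p=np.array(o["ee_pos"]);r=o["tcp_rot"];print(o["q"].round(1),p,r,W(-.163,.135,.195))
d=p-t0;print("locker",-d@O,d@Y,p[2])
for th in (1.7,1.3,.9,.5,.2,0,-.15):
    q=W(-.165,.109-.075+.001-.075*np.cos(th)+.064,.12+.075*np.sin(th)+.002);print(th,go(p,r,q));p=q
E
```

```text
time: 10.3
ee_pos: [0.7247, -0.4717, 0.2016]
tcp_rot: [149.4, 0.0, 58.4]
wrist_force: [0.2, -0.7, 0.3]
opening: 0.0001
grasp_force: 0.0
[-33.3  17.5  14.6  56.6   0.9  88.5] [ 0.72469527 -0.47169295  0.20161857] [1.49384647e+02 3.69999422e-02 5.84250544e+01] [ 0.721379 -0.471103  0.195   ]
locker -0.1660829378575626 0.13665474784471782 0.201618565731166
1.7 [ 0.0175 -0.0214 -0.0066]
1.3 [ 0.0194 -0.0205 -0.0097]
0.9 [ 0.0173 -0.0242  0.0014]
0.5 [ 0.0125 -0.0241  0.0122]
0.2 [ 0.005  -0.0157  0.0152]
0 [ 0.001  -0.0086  0.0122]
-0.15 [-0.0005 -0.0052  0.01  ]
```

```bash
python3 -m handwheel '[{"tx":0.006,"ty":-0.007,"tz":-0.002,"ax":0,"ay":0,"az":0,"jaw":-1},{"tx":0.006,"ty":-0.007,"tz":-0.002,"ax":0,"ay":0,"az":0,"jaw":-1},{"tx":0.006,"ty":-0.007,"tz":-0.002,"ax":0,"ay":0,"az":0,"jaw":-1},{"tx":0.005,"ty":-0.005,"tz":-0.002,"ax":0,"ay":0,"az":0,"jaw":-1},{"tx":0.005,"ty":-0.005,"tz":-0.003,"ax":0,"ay":0,"az":0,"jaw":-1},{"tx":0.005,"ty":-0.005,"tz":-0.002,"ax":0,"ay":0,"az":0,"jaw":-1},{"tx":0.005,"ty":-0.005,"tz":-0.002,"ax":0,"ay":0,"az":0,"jaw":-1},{"tx":0.006,"ty":-0.008,"tz":0,"ax":0,"ay":0,"az":0,"jaw":-1},{"tx":0.006,"ty":-0.008,"tz":0,"ax":0,"ay":0,"az":0,"jaw":-1},{"tx":0.005,"ty":-0.008,"tz":0.001,"ax":0,"ay":0,"az":0,"jaw":-1}]'
python3 - <<'E'
from h import *
from workcell import telemetry,optics
o=telemetry.get_obs();p=np.array(o["ee_pos"]);d=p-t0;print("locker",-d@O,d@Y,p[2],o["tcp_rot"])
cv2.imwrite("pics/g.png",cv2.resize(optics.camera("scene")["color"][:,:,::-1][195:300,130:235],None,fx=5,fy=5,interpolation=cv2.INTER_CUBIC))
E
```

```text
time: 11.55
ee_pos: [0.7002, -0.3928, 0.1818]
tcp_rot: [149.2, 0.0, 58.4]
wrist_force: [0.9, -0.7, 2.6]
opening: -0.0
grasp_force: 1.0
locker -0.16673073671316038 0.0540316384747877 0.18183986127366708 [1.49179930e+02 4.29059688e-02 5.83762628e+01]
```

View pics/g.png

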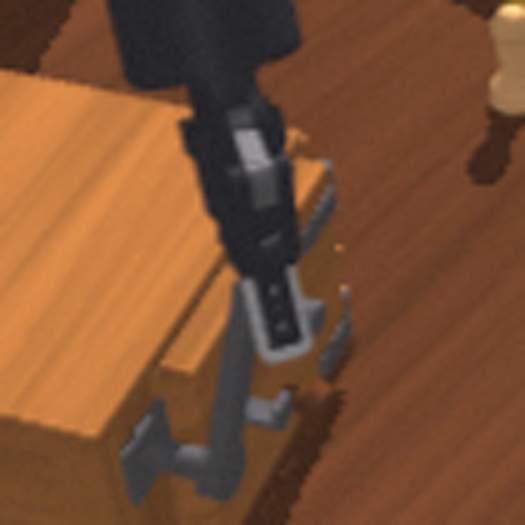

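The finger at (280,320) is carrying the stud at (315,315) over, and the bar is about 50° up. I continue down.

```bash
python3 -m handwheel '[{"tx":0.004,"ty":-0.008,"tz":0.004,"ax":0,"ay":0,"az":0,"jaw":-1},{"tx":0.004,"ty":-0.008,"tz":0.004,"ax":0,"ay":0,"az":0,"jaw":-1},{"tx":0.004,"ty":-0.008,"tz":0.004,"ax":0,"ay":0,"az":0,"jaw":-1},{"tx":0.002,"ty":-0.005,"tz":0.005,"ax":0,"ay":0,"az":0,"jaw":-1},{"tx":0.002,"ty":-0.005,"tz":0.005,"ax":0,"ay":0,"az":0,"jaw":-1},{"tx":0.001,"ty":-0.005,"tz":0.005,"ax":0,"ay":0,"az":0,"jaw":-1},{"tx":0,"ty":-0.003,"tz":0.004,"ax":0,"ay":0,"az":0,"jaw":-1},{"tx":0,"ty":-0.002,"tz":0.003,"ax":0,"ay":0,"az":0,"jaw":-1},{"tx":0,"ty":0,"tz":0,"ax":0,"ay":0,"az":0,"jaw":-1},{"tx":0,"ty":0,"tz":0,"ax":0,"ay":0,"az":0,"jaw":-1}]'
```

```text
time: 12.85
ee_pos: [0.6917, -0.3682, 0.1298]
tcp_rot: [149.2, 0.0, 58.4]
wrist_force: [-0.2, 0.2, -0.6]
opening: 0.0002
grasp_force: 0.1
```

```bash
python3 -m handwheel '[{"tx":0,"ty":0,"tz":0,"ax":3,"ay":0,"az":0,"jaw":-1},{"tx":0,"ty":0,"tz":0,"ax":3,"ay":0,"az":0,"jaw":-1},{"tx":0,"ty":-0.0008,"tz":0.0018,"ax":0,"ay":0,"az":0,"jaw":-1},{"tx":0,"ty":-0.0008,"tz":0.0018,"ax":0,"ay":0,"az":0,"jaw":-1},{"tx":0,"ty":-0.0008,"tz":0.0018,"ax":0,"ay":0,"az":0,"jaw":-1},{"tx":0,"ty":-0.0008,"tz":0.0018,"ax":0,"ay":0,"az":0,"jaw":-1},{"tx":0,"ty":-0.0004,"tz":0.0009,"ax":0,"ay":0,"az":0,"jaw":-1},{"tx":0,"ty":0,"tz":0,"ax":0,"ay":0,"az":0,"jaw":-1},{"tx":0,"ty":0,"tz":0,"ax":0,"ay":0,"az":0,"jaw":-1},{"tx":0,"ty":0,"tz":0,"ax":0,"ay":0,"az":0,"jaw":-1}]'
```

```text
time: 14.1
ee_pos: [0.6918, -0.3683, 0.1211]
tcp_rot: [155.2, 0.1, 58.4]
wrist_force: [0.2, -1.0, 1.1]
opening: 0.0002
grasp_force: 0.6
```

```bash
python3 -m handwheel '[{"tx":0,"ty":-0.0004,"tz":0.0009,"ax":0,"ay":0,"az":0,"jaw":-1},{"tx":0,"ty":-0.0004,"tz":0.0009,"ax":0,"ay":0,"az":0,"jaw":-1},{"tx":0,"ty":-0.0004,"tz":0.0009,"ax":0,"ay":0,"az":0,"jaw":-1},{"tx":0,"ty":-0.0004,"tz":0.0009,"ax":0,"ay":0,"az":0,"jaw":-1},{"tx":0,"ty":0,"tz":0,"ax":0,"ay":0,"az":0,"jaw":-1},{"tx":0,"ty":0,"tz":0,"ax":0,"ay":0,"az":0,"jaw":-1},{"tx":0,"ty":0,"tz":0,"ax":0,"ay":0,"az":0,"jaw":-1},{"tx":0,"ty":0,"tz":0,"ax":0,"ay":0,"az":0,"jaw":-1},{"tx":0,"ty":0,"tz":0,"ax":0,"ay":0,"az":0,"jaw":-1},{"tx":0,"ty":0,"tz":0,"ax":0,"ay":0,"az":0,"jaw":-1}]'
python3 - <<'E'
from h import *
from workcell import telemetry,optics
print(telemetry.get_obs()["wrist_force"])
cv2.imwrite("pics/i.png",cv2.resize(optics.camera("scene")["color"][:,:,::-1][195:300,130:235],None,fx=5.5,fy=5.5,interpolation=cv2.INTER_CUBIC))
E
```

```text
time: 15.35
ee_pos: [0.6919, -0.3683, 0.1171]
tcp_rot: [155.2, 0.1, 58.4]
wrist_force: [0.2, -1.2, 0.9]
opening: 0.0
grasp_force: 0.4
[ 0.18567438 -1.21164081  0.94572353]
```

View pics/i.png

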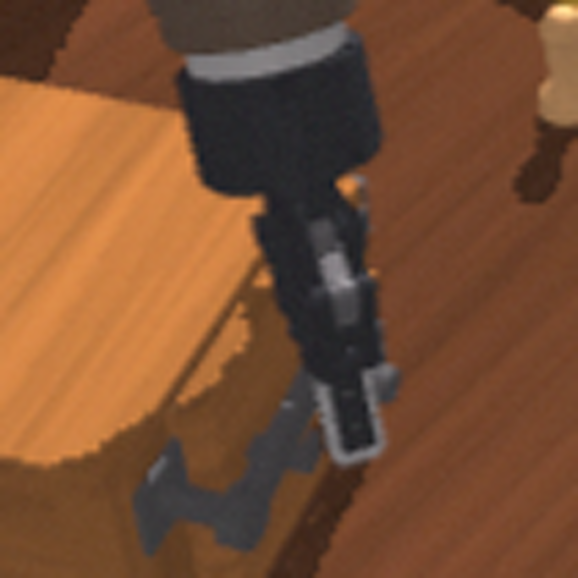

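The finger at (350,420) is on the latch side of the stud, whose tip is at (388,382). I compute the bar angle from that ray.

Run:
```python
from h import *
for u,v in((388,382),(383,385)):
    o,d=ray("scene",130+u/5.5-.4,195+v/5.5-.4)
    s=(.173-(o-t0)@O)/(d@O);q=o+s*d;y=(q-t0)@Y;print(y,q[2],np.arctan2(q[2]-.12,.075-y),np.hypot(q[2]-.12,.075-y))
```

```text
0.004649917575487395 0.13956479934228916 0.2712517900464896 0.07301996624512884
0.009195377655167997 0.14237992683662892 0.32782507415057643 0.06950618279807076
```

The bar is at about 0.27 rad because the tip slid down beside the stud. I'll lift over it and press straight down with the tip.

Run:
```python
from h import *
p=np.array([.6919,-.3683,.1171]);r=[155.2,0,58.4]
for a in((-.165,.035,.18),(-.160,-.001,.18),(-.160,-.001,.15),(-.160,-.001,.128)):
    q=W(*a);print(q.round(4),go(p,r,q));p=q
```

```text
[ 0.6929 -0.3752  0.18  ] [-0.0054  0.0304 -0.0552]
[ 0.6772 -0.3424  0.18  ] [ 0.0197 -0.0277 -0.0128]
[ 0.6772 -0.3424  0.15  ] [ 0.     -0.0126  0.0272]
[ 0.6772 -0.3424  0.128 ] [ 0.     -0.0092  0.02  ]
```

```bash
python3 -m handwheel '[{"tx":-0.003,"ty":0.01,"tz":-0.014,"ax":0,"ay":0,"az":0,"jaw":-1},{"tx":-0.002,"ty":0.01,"tz":-0.02,"ax":0,"ay":0,"az":0,"jaw":-1},{"tx":0,"ty":0.01,"tz":-0.021,"ax":0,"ay":0,"az":0,"jaw":-1},{"tx":0.01,"ty":-0.014,"tz":-0.006,"ax":0,"ay":0,"az":0,"jaw":-1},{"tx":0.01,"ty":-0.014,"tz":-0.007,"ax":0,"ay":0,"az":0,"jaw":-1},{"tx":0,"ty":0,"tz":0,"ax":0,"ay":0,"az":0,"jaw":-1},{"tx":0,"ty":-0.006,"tz":0.014,"ax":0,"ay":0,"az":0,"jaw":-1},{"tx":0,"ty":-0.006,"tz":0.013,"ax":0,"ay":0,"az":0,"jaw":-1},{"tx":0,"ty":0,"tz":0,"ax":0,"ay":0,"az":0,"jaw":-1},{"tx":0,"ty":0,"tz":0,"ax":0,"ay":0,"az":0,"jaw":-1}]'; python3 -m handwheel '[{"tx":0,"ty":-0.0015,"tz":0.0035,"ax":0,"ay":0,"az":0,"jaw":-1},{"tx":0,"ty":-0.0015,"tz":0.0035,"ax":0,"ay":0,"az":0,"jaw":-1},{"tx":0,"ty":-0.0015,"tz":0.0035,"ax":0,"ay":0,"az":0,"jaw":-1},{"tx":0,"ty":-0.0015,"tz":0.0035,"ax":0,"ay":0,"az":0,"jaw":-1},{"tx":0,"ty":-0.0008,"tz":0.0018,"ax":0,"ay":0,"az":0,"jaw":-1},{"tx":0,"ty":0,"tz":0,"ax":0,"ay":0,"az":0,"jaw":-1},{"tx":0,"ty":0,"tz":0,"ax":0,"ay":0,"az":0,"jaw":-1},{"tx":0,"ty":0,"tz":0,"ax":0,"ay":0,"az":0,"jaw":-1},{"tx":0,"ty":0,"tz":0,"ax":0,"ay":0,"az":0,"jaw":-1},{"tx":0,"ty":0,"tz":0,"ax":0,"ay":0,"az":0,"jaw":-1}]'
```

```text
time: 16.65
ee_pos: [0.6774, -0.342, 0.1499]
tcp_rot: [155.2, 0.1, 58.4]
wrist_force: [-0.1, 0.0, -1.0]
opening: -0.0002
grasp_force: 0.0
time: 17.9
ee_pos: [0.6778, -0.342, 0.133]
tcp_rot: [155.2, 0.1, 58.4]
wrist_force: [0.7, 0.6, 0.1]
opening: 0.0001
grasp_force: 0.0
```

Now 1 mm steps down to find the stop.

```bash
python3 -m handwheel '[{"tx":0,"ty":-0.0004,"tz":0.0009,"ax":0,"ay":0,"az":0,"jaw":-1},{"tx":0,"ty":-0.0004,"tz":0.0009,"ax":0,"ay":0,"az":0,"jaw":-1},{"tx":0,"ty":-0.0004,"tz":0.0009,"ax":0,"ay":0,"az":0,"jaw":-1},{"tx":0,"ty":-0.0004,"tz":0.0009,"ax":0,"ay":0,"az":0,"jaw":-1},{"tx":0,"ty":-0.0004,"tz":0.0009,"ax":0,"ay":0,"az":0,"jaw":-1},{"tx":0,"ty":-0.0004,"tz":0.0009,"ax":0,"ay":0,"az":0,"jaw":-1},{"tx":0,"ty":0,"tz":0,"ax":0,"ay":0,"az":0,"jaw":-1},{"tx":0,"ty":0,"tz":0,"ax":0,"ay":0,"az":0,"jaw":-1},{"tx":0,"ty":0,"tz":0,"ax":0,"ay":0,"az":0,"jaw":-1},{"tx":0,"ty":0,"tz":0,"ax":0,"ay":0,"az":0,"jaw":-1}]'
python3 - <<'E'
from h import *
from workcell import telemetry,optics
print(telemetry.get_obs()["wrist_force"])
a=optics.camera("scene")["color"][:,:,::-1];cv2.imwrite("pics/j.png",cv2.resize(a[195:300,130:235],None,fx=5.5,fy=5.5,interpolation=cv2.INTER_CUBIC))
E
```

```text
time: 19.15
ee_pos: [0.6783, -0.3421, 0.1295]
tcp_rot: [155.1, 0.0, 58.4]
wrist_force: [-8.4, 4.5, 12.8]
opening: 0.0003
grasp_force: 6.3
[-8.35840653  4.54151237 12.76555985]
```

13 N upward at z = 0.1295 means the bar is at its stop. I retract up and back, then check.

```bash
python3 -m handwheel '[{"tx":0,"ty":0.004,"tz":-0.009,"ax":0,"ay":0,"az":0,"jaw":-1},{"tx":0,"ty":0.012,"tz":-0.027,"ax":0,"ay":0,"az":0,"jaw":-1},{"tx":0,"ty":0.012,"tz":-0.03,"ax":0,"ay":0,"az":0,"jaw":-1},{"tx":0,"ty":0,"tz":-0.04,"ax":0,"ay":0,"az":0,"jaw":-1},{"tx":0.04,"ty":-0.01,"tz":-0.04,"ax":0,"ay":0,"az":0,"jaw":-1},{"tx":0.05,"ty":0,"tz":-0.02,"ax":0,"ay":0,"az":0,"jaw":-1},{"tx":0.05,"ty":0,"tz":0,"ax":0,"ay":0,"az":0,"jaw":-1},{"tx":0.05,"ty":0,"tz":0,"ax":0,"ay":0,"az":0,"jaw":-1},{"tx":0,"ty":0,"tz":0,"ax":0,"ay":0,"az":0,"jaw":-1},{"tx":0,"ty":0,"tz":0,"ax":0,"ay":0,"az":0,"jaw":-1}]'
python3 - <<'E'
from h import *
from workcell import optics
a=optics.camera("scene")["color"][:,:,::-1];cv2.imwrite("pics/scene2.png",a);cv2.imwrite("pics/k.png",cv2.resize(a[213:288,135:210],None,fx=8,fy=8,interpolation=cv2.INTER_CUBIC))
M0=cv2.imread("pics/scene0.png");t=optics.camera("top")["color"][:,:,::-1];cv2.imwrite("pics/top2.png",t)
E
```

```text
time: 20.45
ee_pos: [0.7322, -0.1523, 0.2848]
tcp_rot: [155.2, 0.1, 58.4]
wrist_force: [0.1, -0.1, -0.2]
opening: 0.0001
grasp_force: 0.0
```

View pics/k.png

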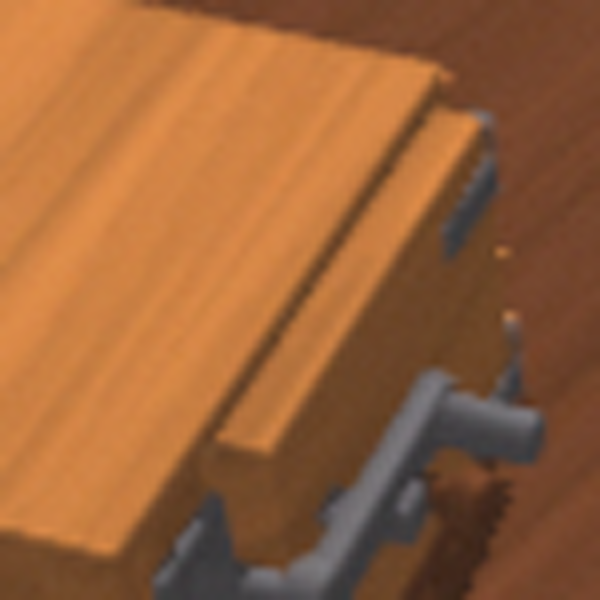

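The bar now lies across the shut door in the keeper, with the stud tip at about (532,435). I check its angle numerically.

Run:
```python
from h import *
for u,v in((532,435),(526,435)):
    o,d=ray("scene",135+u/8-.44,213+v/8-.44)
    s=(.173-(o-t0)@O)/(d@O);q=o+s*d;y=(q-t0)@Y;print(y,q[2],np.arctan2(q[2]-.12,.075-y))
# same camera, bar top edge direction: predicted pixel of stud tip for given angles
f,cx,cy,k,E=T["scene"]
for th in(0,.07,.15):
    q=W(-.173,.075-.075*np.cos(th),.12+.075*np.sin(th));c=E[:,:3].T@(q-E[:,3]);c/=c[2];g=1+k*(c[0]**2+c[1]**2)
    print(th,((f*c[0]*g+cx-135+.44)*8).round(),((f*c[1]*g+cy-213+.44)*8).round())
# loose things: brightness change scene0 vs scene2
d=cv2.absdiff(cv2.imread("pics/scene0.png"),cv2.imread("pics/scene2.png")).max(2)
for n,(u,v) in dict(peg=(232,207),stone=(262,238),bowl=(310,208),file=(230,191),key=(268,177),mallet=(308,158)).items(): print(n,(d[v-14:v+14,u-14:u+14]>40).mean().round(2))
```

```text
0.0019927460747671175 0.12736415812293556 0.10052883093079315
0.005535997870954563 0.130991475525014 0.15693158700203616
0 537.0 448.0
0.07 535.0 436.0
0.15 533.0 423.0
peg 0.0
stone 0.0
bowl 0.0
file 0.0
key 0.21
mallet 0.0
```

Run:
```python
from h import *
f,cx,cy,k,E=T["scene"];a=np.radians(-162.18);M=np.array([[np.cos(a),-np.sin(a)],[np.sin(a),np.cos(a)]]);t=np.array([.52524,-.39026])
def pj(x,y,z):
    q=np.r_[t+M@[x,y],z];c=E[:,:3].T@(q-E[:,3]);c/=c[2];g=1+k*(c[0]**2+c[1]**2)
    return ((f*c[0]*g+cx-135+.44)*8).round(),((f*c[1]*g+cy-213+.44)*8).round()
for th in(0,.07,.15): print(th,pj(-.173,.075-.075*np.cos(th),.12+.075*np.sin(th)))
print("roof corners (seen 440,70 / 115,555)",pj(-.1,-.105,.16),pj(-.1,.105,.16),"door free top outer (seen 270,455)",pj(-.118,.053,.152),"hinge top outer (480,122)",pj(-.118,-.095,.152))
A,B=[cv2.imread(f"pics/top{i}.png") for i in(0,2)]
for n,i in(("0",A),("2",B)):
    h=cv2.cvtColor(i,cv2.COLOR_BGR2HSV);m=cv2.inRange(h,(15,120,80),(35,255,255));m[:,:170]=0;m[:,210:]=0;m[:190]=0;m[285:]=0
    mm=cv2.moments(m,True);print(n,mm["m00"],mm["m10"]/max(mm["m00"],1),mm["m01"]/max(mm["m00"],1))
```

```text
0 (np.float64(542.0), np.float64(444.0))
0.07 (np.float64(540.0), np.float64(431.0))
0.15 (np.float64(538.0), np.float64(419.0))
roof corners (seen 440,70 / 115,555) (np.float64(450.0), np.float64(66.0)) (np.float64(117.0), np.float64(562.0)) door free top outer (seen 270,455) (np.float64(273.0), np.float64(457.0)) hinge top outer (480,122) (np.float64(492.0), np.float64(117.0))
0 1389.0 189.0950323974082 235.32685385169185
2 1370.0 188.92554744525546 235.34817518248175
```

The vision estimate is borderline, about 0.05 ± 0.05 rad. There is time to spare, so I'll press the stud again more firmly and see whether the bar moves.

Run:
```python
from h import *
from workcell import telemetry
o=telemetry.get_obs();p=o["ee_pos"];r=o["tcp_rot"];print(p,r)
for a in((-.162,-.006,.20),(-.162,-.006,.14)):
    q=W(*a);print(q.round(4),go(p,r,q));p=q
```

```text
[ 0.73183876 -0.15325305  0.28531901] [1.55205355e+02 6.14099967e-02 5.83043192e+01]
[ 0.6776 -0.337   0.2   ] [-0.1848  0.0099  0.0988]
[ 0.6776 -0.337   0.14  ] [ 0.0001 -0.0252  0.0545]
```

```bash
python3 -m handwheel '[{"tx":-0.046,"ty":0.0025,"tz":0,"ax":0,"ay":0,"az":0,"jaw":-1},{"tx":-0.046,"ty":0.0025,"tz":0.03,"ax":0,"ay":0,"az":0,"jaw":-1},{"tx":-0.046,"ty":0.0025,"tz":0.035,"ax":0,"ay":0,"az":0,"jaw":-1},{"tx":-0.047,"ty":0.0025,"tz":0.034,"ax":0,"ay":0,"az":0,"jaw":-1},{"tx":0,"ty":0,"tz":0,"ax":0,"ay":0,"az":0,"jaw":-1},{"tx":0,"ty":-0.0085,"tz":0.018,"ax":0,"ay":0,"az":0,"jaw":-1},{"tx":0,"ty":-0.0085,"tz":0.018,"ax":0,"ay":0,"az":0,"jaw":-1},{"tx":0,"ty":-0.0085,"tz":0.018,"ax":0,"ay":0,"az":0,"jaw":-1},{"tx":0,"ty":0,"tz":0,"ax":0,"ay":0,"az":0,"jaw":-1},{"tx":0,"ty":0,"tz":0,"ax":0,"ay":0,"az":0,"jaw":-1}]'; python3 -m handwheel '[{"tx":0,"ty":-0.0009,"tz":0.0018,"ax":0,"ay":0,"az":0,"jaw":-1},{"tx":0,"ty":-0.0009,"tz":0.0018,"ax":0,"ay":0,"az":0,"jaw":-1},{"tx":0,"ty":-0.0009,"tz":0.0018,"ax":0,"ay":0,"az":0,"jaw":-1},{"tx":0,"ty":-0.0009,"tz":0.0018,"ax":0,"ay":0,"az":0,"jaw":-1},{"tx":0,"ty":-0.0004,"tz":0.0009,"ax":0,"ay":0,"az":0,"jaw":-1},{"tx":0,"ty":-0.0004,"tz":0.0009,"ax":0,"ay":0,"az":0,"jaw":-1},{"tx":0,"ty":-0.0004,"tz":0.0009,"ax":0,"ay":0,"az":0,"jaw":-1},{"tx":0,"ty":-0.0004,"tz":0.0009,"ax":0,"ay":0,"az":0,"jaw":-1},{"tx":0,"ty":0,"tz":0,"ax":0,"ay":0,"az":0,"jaw":-1},{"tx":0,"ty":0,"tz":0,"ax":0,"ay":0,"az":0,"jaw":-1}]'
```

```text
time: 21.8
ee_pos: [0.6782, -0.3364, 0.1418]
tcp_rot: [155.1, 0.0, 58.4]
wrist_force: [0.4, -0.0, -0.1]
opening: 0.0
grasp_force: 0.0
time: 23.05
ee_pos: [0.6778, -0.3361, 0.1284]
tcp_rot: [155.2, 0.1, 58.4]
wrist_force: [-0.8, 0.3, 3.7]
opening: -0.0001
grasp_force: 1.6
```

```bash
python3 -m handwheel '[{"tx":0,"ty":-0.0004,"tz":0.0009,"ax":0,"ay":0,"az":0,"jaw":-1},{"tx":0,"ty":-0.0004,"tz":0.0009,"ax":0,"ay":0,"az":0,"jaw":-1},{"tx":0,"ty":-0.0004,"tz":0.0009,"ax":0,"ay":0,"az":0,"jaw":-1},{"tx":0,"ty":0,"tz":0,"ax":0,"ay":0,"az":0,"jaw":-1},{"tx":0,"ty":0,"tz":0,"ax":0,"ay":0,"az":0,"jaw":-1},{"tx":0,"ty":0,"tz":0,"ax":0,"ay":0,"az":0,"jaw":-1},{"tx":0,"ty":0,"tz":0,"ax":0,"ay":0,"az":0,"jaw":-1},{"tx":0,"ty":0,"tz":0,"ax":0,"ay":0,"az":0,"jaw":-1},{"tx":0,"ty":0,"tz":0,"ax":0,"ay":0,"az":0,"jaw":-1},{"tx":0,"ty":0,"tz":0,"ax":0,"ay":0,"az":0,"jaw":-1}]'
```

```text
time: 24.3
ee_pos: [0.6782, -0.3365, 0.1277]
tcp_rot: [155.0, 0.0, 58.4]
wrist_force: [-6.9, 2.1, 13.4]
opening: -0.0003
grasp_force: 7.2
```

Force rises with under 1 mm of motion, so it is at the hard stop. Retract and compare.

```bash
python3 -m handwheel '[{"tx":0,"ty":0.004,"tz":-0.009,"ax":0,"ay":0,"az":0,"jaw":-1},{"tx":0,"ty":0.012,"tz":-0.027,"ax":0,"ay":0,"az":0,"jaw":-1},{"tx":0,"ty":0.012,"tz":-0.03,"ax":0,"ay":0,"az":0,"jaw":-1},{"tx":0,"ty":0,"tz":-0.04,"ax":0,"ay":0,"az":0,"jaw":-1},{"tx":0.04,"ty":-0.01,"tz":-0.04,"ax":0,"ay":0,"az":0,"jaw":-1},{"tx":0.05,"ty":0,"tz":-0.02,"ax":0,"ay":0,"az":0,"jaw":-1},{"tx":0.05,"ty":0,"tz":0,"ax":0,"ay":0,"az":0,"jaw":-1},{"tx":0.05,"ty":0,"tz":0,"ax":0,"ay":0,"az":0,"jaw":-1},{"tx":0,"ty":0,"tz":0,"ax":0,"ay":0,"az":0,"jaw":-1},{"tx":0,"ty":0,"tz":0,"ax":0,"ay":0,"az":0,"jaw":-1}]'
python3 - <<'E'
from h import *
from workcell import optics
a=optics.camera("scene")["color"][:,:,::-1].copy();cv2.imwrite("pics/scene3.png",a);b=cv2.imread("pics/scene2.png")
g=lambda i:np.float32(cv2.cvtColor(i,cv2.COLOR_BGR2GRAY))
print(cv2.phaseCorrelate(g(b)[250:285,165:215],g(a)[250:285,165:215]),cv2.absdiff(a,b)[213:288,135:215].max())
s=cv2.inRange(cv2.cvtColor(a,cv2.COLOR_BGR2HSV),(0,0,0),(179,70,255))[258:275,194:206]
ys,xs=np.nonzero(s);print(s.astype(bool).astype(int))
E
```

```text
time: 25.55
ee_pos: [0.7319, -0.1462, 0.2824]
tcp_rot: [155.3, 0.1, 58.4]
wrist_force: [-0.4, 0.7, 0.3]
opening: 0.0003
grasp_force: 0.0
((0.027154434121111848, 0.05940482882080644), 0.9987964585092333) 9
[[0 0 0 0 0 1 0 0 0 0 0 0]
 [0 0 0 0 1 1 0 0 0 0 0 0]
 [0 0 0 0 1 1 0 0 0 0 0 0]
 [0 0 0 1 1 1 0 0 0 0 0 0]
 [0 0 1 1 1 1 0 0 0 0 0 0]
 [1 1 1 1 1 0 0 0 0 0 0 0]
 [1 1 1 1 1 1 1 1 0 0 0 0]
 [1 1 1 1 1 1 1 1 1 0 0 0]
 [1 1 1 1 1 1 1 1 1 0 0 0]
 [1 1 1 1 1 1 1 1 1 0 0 0]
 [1 1 1 1 1 1 1 1 1 0 0 0]
 [1 1 1 1 1 1 1 1 0 0 0 0]
 [0 0 0 0 1 1 1 1 0 0 0 0]
 [0 0 0 0 0 0 0 0 0 0 0 0]
 [0 0 0 0 0 0 0 0 0 0 0 0]
 [0 0 0 0 0 0 0 0 0 0 0 0]
 [0 0 0 0 0 0 0 0 0 0 0 0]]
```

The bar did not move, so it rests on its stop, and the arm is clear. Handing in.

```bash
python3 -c "
from workcell import workorder
print(workorder.job_done())"
```

```text
the job is handed in; nothing more can be done
None
```

I pushed the door gently shut against its stop and brought the latch bar down level; pressing it again did not move it. The loose things look unmoved in the pictures and the arm finished clear, and I handed the job in (it returned no verdict).

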